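# Latch the long probe case at the fruit inspection bench

## Task

The long black instrument case is going back to the store. Its lid is already shut: swing its open steel hasp over until it lies fully down on the case with the catch through its slot, then let go. Leave the hasp of the short case as it is.

Things in the scene. Friction and masses are not known exactly. Their poses are not given: they have to be found in the camera images.
- long_case: The longer of two black cases with dark grey inset lids: 260 mm long (its y), 180 deep (x), 85 high. Firmly fixed. Origin: centre of underside, z up, -x its front (towards the robot). Hasp hinge pin: along y at x -20, y 0, z 89 mm. Catch: a steel staple 16 wide (y), 5 thick, 17 above the top, at x -58, y 0. A loose ring (54 across, 10 high) lies on the lid's +y part, 55 mm or more off y = 0.
- long_hasp (a joint): Angle of the long case's hasp, rad: 0 flat forward (-x) over the catch, on its stop 2 mm above the case's top; 1.57 upright; more leans back over the lid (stop 2.7). Starts 1.1 to 2.1. Steel plate 40 mm wide (30 in the last 8), 4 thick, reaching 85 from the pin; slot 28 to 48 from the pin passes the catch freely. Stiff hinge: stays where left, about 1 N at the tip moves it.
- long_hasp_tip (a point): Middle of the free end of the long case's hasp, 85 mm from the hinge pin, in the middle of the plate's thickness; it moves with the hasp.
- short_hasp_tip (a point): Middle of the free end of the short case's hasp, a hasp of the same size and shape. The short case (150 mm long, otherwise alike, a marker pen on its lid) stands beside the long one, on either side of it. To be left alone.

How it is judged (in metres and radians):
At the end, for the whole second after the job is handed in: The long case's hasp lies down over the catch, within 0.18 rad (about 10 degrees) of flat, and is at rest; the tip of the short case's hasp is within 20 mm of where it started (value of joint long_hasp below 0.18 rad and velocity of joint long_hasp between -0.1 and 0.1 rad/s and distance of short_hasp_tip from where it was at the start of the episode below 0.02 m); the robot touches nothing.
It fails at once if the short case's hasp is moved by more than 20 mm at its tip (distance of short_hasp_tip from where it was at the start of the episode above 0.02 m).
It also fails if it takes over 29 s, if anything falls off the work surface, if the arm or the gripper's body presses on something with over 40 N, if the wrist force passes 120 N, or if a joint passes its speed limit or range.

## Robot

A 6-joint arm with a two-finger parallel gripper is mounted at the origin on the work surface. World frame = base frame: x ahead of the robot, y to its left, z up, the work surface at z = 0. Lengths are in mm, angles in rad, forces in N, time in s.
With the tool pointing down it reaches from about 350 to 875 mm from the base axis. Payload 4.2 kg.
Tool frame: the origin (TCP) lies at the very end of the fingers, on their centre line; the grasp point (between the pads) lies 19 mm behind it; z points along the fingers, y is the direction in which the jaws open and shut (so a half turn about z gives the same grasp; the last joint's range is limited). The gripper opens to 85 mm and grips with 20 to 120 N. Pads are 22 mm wide; open, the fingers measure 114 mm over their backs; the gripper's body (76 mm by 85 mm) begins 54 mm behind the grasp point. The pads swing forward as they close: fully open they stand 13 mm farther back than shut.
Start: joints at [1.588, 0.385, 0.008, 0, -1.194, -0.259], TCP at [149.625, 606.804, 231.312] pointing down, gripper open.
Joint ranges: [-3.14, 3.14], [-1.21, 2.06], [-1.07, 1.41], [-3.16, 2.05], [-2.99, -0.16], [-3.1, 3.1]. Speed limits (rad/s): [2.79, 2.79, 3.14, 3.14, 3.14, 3.14].

## Interface

Orientations are given as a unit quaternion [x, y, z, w].
In Python, from bench import read_state, get_image, camera_params, job_done gives the robot as it stands.
- The arm moves only by the tool send_rows, never from a script. Its arguments are lists of equal length, an entry for each row: "translation": the shift along the tool's x, y, z in m, a list of three; "yaw": the turn about the tool's z in degrees; "fingers": the closure in counts, from 0 (fully open) to 255 (shut). A call has 1 to 12 rows; each row is the pose to reach, as a shift and turn from the pose measured when the call began, along the tool's axes at that moment; what a row does not reach only later rows make up. A row lasts 1/10 s, in which the tool goes at most 50 mm and 8.59 degrees, less where a joint would pass 70% of its speed; a pose out of reach is approached as far as the arm can. A call with a gripper value outside its range is refused whole. The fingers move at their own pace and stop on an object; the grip force is fixed at half the most. Time passes only in rows, so rows that repeat a pose let the fingers close. It gives the time, the measured TCP pose, the force and the opening at its end, in the units of the state.
- read_state(): the state, without advancing time (a new reading comes with each control period).
- get_image(name): name is "scene" or "top" or "wrist"; returns the picture (400x640x3 uint8, blue, green, red); there is no depth.
- camera_params(name): a dict with "mtx" (3x3 intrinsics, pixels), "rvec" (rotation vector, rad) and "tvec" (3), from world to camera coordinates, as OpenCV has them; the wrist camera has in their place "tool_from_camera" (4x4, takes a point from camera to tool coordinates, whose origin is the TCP and whose axes are the flange's). Camera axes: x right, y down, z forward; pixel columns grow to the right and rows downward; lengths in mm; the calibration is good to about 2 mm. A picture is of the moment at which its call begins: read the wrist's pose just before it. camera_params takes no time and is no camera call.
- job_done(): hands the job in, once; it reports no verdict.
The state is a dict: "clock": time; "joints": joint angles; "joint_vel": joint speeds; "joint_efforts": joint torques, N m; "position": TCP position; "ee_rot": TCP orientation; "contact_force": force on the tool from outside, world axes, zero at the start; "wrist_torque": the same for the moment, N m; "gripper_width": finger opening in mm.
Only numpy, scipy, OpenCV 4.12 (cv2) and the standard library are available. Lean on these libraries where they do the work, as an engineer would, in place of code of your own. Each camera call takes 0.05 s, during which the arm holds its last target.

## Working session

There is one attempt and no reset: what is moved stays moved. The work goes in short steps, Python scripts to look and compute and a tool call to move; the robot and the scene stay as the last step left them, time stands still between calls to the robot, and variables do not carry over. Pictures are saved under pics/ and viewed, and the job is handed in when it is done.

Besides the shell and the picture viewer there is one more tool, called after "Emit:" by a JSON object that holds its "method" and its "body", one argument or row to a line. send_rows: Moves the arm, as the interface text tells. Its arguments: {"type":"object","properties":{"translation":{"type":"array","items":{"type":"array","items":{"type":"number"}}},"yaw":{"type":"array","items":{"type":"number"}},"fingers":{"type":"array","items":{"type":"number"}}},"required":["translation","yaw","fingers"]}

```bash
mkdir -p pics; ls; python3 - <<'E'
from bench import *
import cv2
s=read_state();print(s)
for n in("scene","top"):
    cv2.imwrite(f"pics/{n}0.png",get_image(n));print(n,camera_params(n))
print(camera_params("wrist"))
E
```

```text
pics
{'clock': 0.0, 'joints': array([ 1.58758461e+00,  3.85545422e-01,  6.57973035e-03, -4.87397570e-04,
       -1.19401465e+00, -2.58568682e-01]), 'joint_vel': array([-0.00136153,  0.00080225,  0.00069106, -0.00124711, -0.00127576,
        0.00077812]), 'joint_efforts': array([ 1.03226412e-03, -3.92287517e+01,  1.88398343e+01,  4.18623224e+00,
       -4.65591147e-03, -2.82378856e-06]), 'position': array([149.50908692, 606.22756552, 230.21200356]), 'ee_rot': array([ 9.92690210e-01, -1.20685137e-01, -7.44915797e-05,  1.11275914e-03]), 'contact_force': array([0.40665494, 0.2437013 , 0.64593459]), 'wrist_torque': array([ 0.05300605, -0.01019788,  0.04623105]), 'gripper_width': 85.34390589633459}
scene {'mtx': array([[410.76578654,   0.        , 322.91482552],
       [  0.        , 410.76578654, 198.54004423],
       [  0.        ,   0.        ,   1.        ]]), 'rvec': array([ 0.66795316,  2.59067416, -1.22456573]), 'tvec': array([ 473.81923524, -100.34122345, 1045.42250301])}
top {'mtx': array([[472.02774546,   0.        , 321.35026143],
       [  0.        , 472.02774546, 196.72957581],
       [  0.        ,   0.        ,   1.        ]]), 'rvec': array([ 2.18065669, -2.03804484,  0.21229653]), 'tvec': array([ -50.99038407,  540.28245196, 1030.37858876])}
{'mtx': array([[320.17696202,   0.        , 319.34625634],
       [  0.        , 320.17696202, 198.26097177],
       [  0.        ,   0.        ,   1.        ]]), 'tool_from_camera': array([[-1.99126590e-04, -9.58874141e-01, -2.83831538e-01,
         7.23634790e+01],
       [ 9.99999819e-01, -3.52097200e-04,  4.87931494e-04,
         1.52372671e-01],
       [-5.67801182e-04, -2.83831390e-01,  9.58874037e-01,
        -1.43011985e+02],
       [ 0.00000000e+00,  0.00000000e+00,  0.00000000e+00,
         1.00000000e+00]])}
```

View pics/scene0.png

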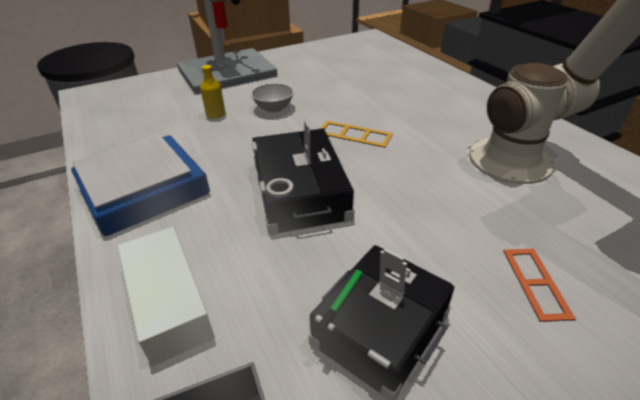

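View pics/top0.png

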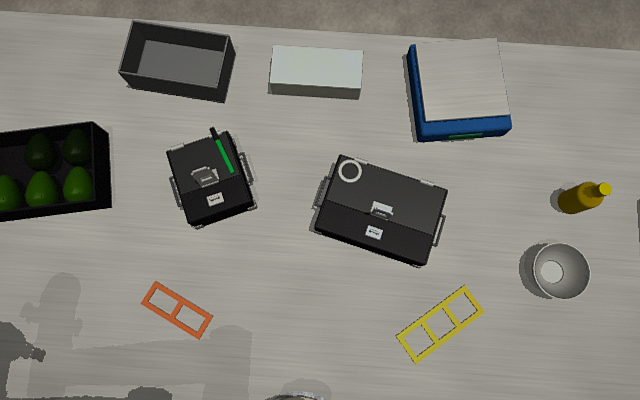

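```bash
python3 - <<'E'
import cv2,numpy as np
t=cv2.imread("pics/top0.png")[140:280,300:460];s=cv2.imread("pics/scene0.png")[110:240,240:365]
cv2.imwrite("pics/t1.png",cv2.convertScaleAbs(cv2.resize(t,None,fx=4.5,fy=4,interpolation=2)[:, :720],alpha=1.6,beta=20))
cv2.imwrite("pics/s1.png",cv2.convertScaleAbs(cv2.resize(s,None,fx=4,fy=4,interpolation=2),alpha=1.6,beta=20))
E
```

```text
(no output)
```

View pics/t1.png

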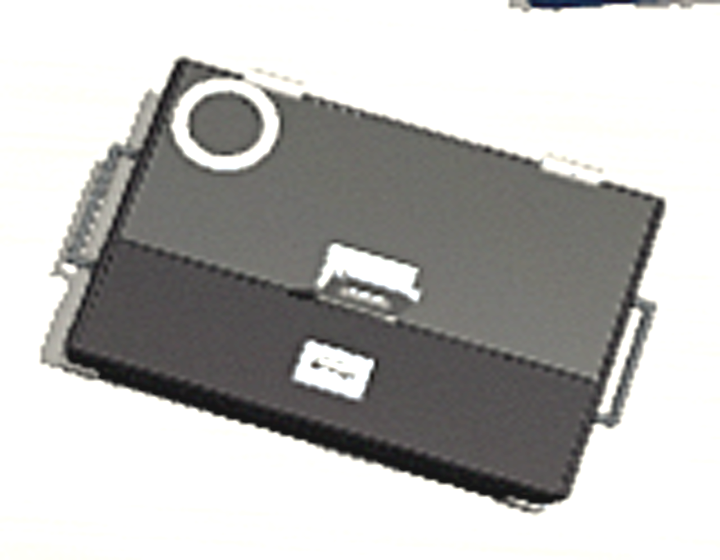

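View pics/s1.png

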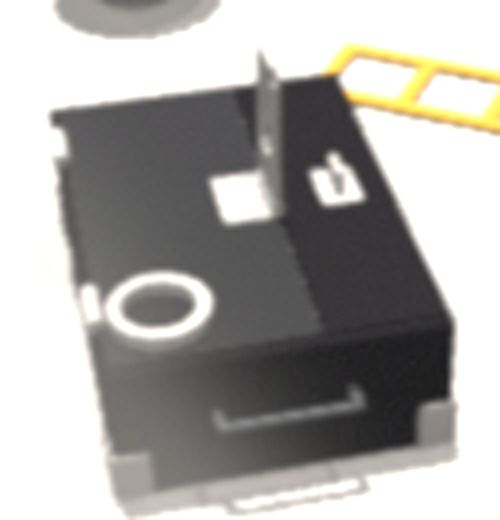

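```bash
cat > h.py <<'E'
import cv2,numpy as np
from bench import *
def ray(n,uv):
    p=camera_params(n);R=cv2.Rodrigues(p["rvec"])[0]
    d=cv2.undistortPoints(np.float64([[uv]]),p["mtx"],None)[0,0]
    return -R.T@p["tvec"],R.T@np.array([d[0],d[1],1])
def onp(n,uv,P,N):
    c,d=ray(n,uv);return c+d*((np.array(P)-c)@N)/(d@N)
def onz(n,uv,z): return onp(n,uv,[0,0,z],np.array([0,0,1.]))
E
python3 - <<'E'
from h import *
T=lambda u,v:(300+(u+.5)/4.5-.5,140+(v+.5)/4-.5)
S=lambda u,v:(240+(u+.5)/4-.5,110+(v+.5)/4-.5)
C=[onz("top",T(*q),85) for q in[(182,60),(663,203),(565,497),(72,352)]]
for a in C:print(a.round(1))
print([np.linalg.norm(C[i]-C[i-1]).round(1) for i in range(4)])
c=sum(C)/4
vy=(C[0]-C[1])+(C[3]-C[2]);vx=(C[0]-C[3])+(C[1]-C[2])
ay=np.arctan2(-vy[0],vy[1]);ax=np.arctan2(vx[1],vx[0]);print(c,ax,ay)
a=(ax+ay)/2;X=np.array([np.cos(a),np.sin(a),0]);Y=np.array([-X[1],X[0],0])
o=c*[1,1,0];loc=lambda p:np.array([(p-o)@X,(p-o)@Y,p[2]]).round(1)
print("catch base top view",loc(onz("top",T(335,370),87)))
print("catch tip",loc(onz("scene",S(336,158),102)))
for q in [(262,50),(275,65)]:print("tip",loc(onp("scene",S(*q),o,Y)), loc(onp("scene",S(*q),o+20*Y,Y)),loc(onp("scene",S(*q),o-20*Y,Y)))
for q in [(270,212),(283,215),(258,205)]:print("hinge",loc(onz("scene",S(*q),87)))
for q in [(318,295),(398,318)]:print("toptip",loc(onz("top",T(*q),170)))
print(X,Y,o)
E
```

```text
[637.2 -50.7  85. ]
[ 570.1 -295.1   85. ]
[ 402.9 -250.    85. ]
[466.   -6.8  85. ]
[np.float64(176.7), np.float64(253.5), np.float64(173.1), np.float64(251.3)]
[ 519.04051676 -150.66719703   85.        ] -0.25731067300734495 -0.261062686520557
catch base top view [-56.5   0.4  87. ]
catch tip [-58.4   0.6 102. ]
tip [-19.9   0.  174.2] [-16.2  20.  185.4] [-23.6 -20.  162.9]
tip [-26.4   0.  164.4] [-22.5  20.  175.9] [-30.3 -20.  152.8]
hinge [-16.3  21.   87. ]
hinge [-22.6  25.6  87. ]
hinge [-11.4  12.7  87. ]
toptip [-35.7  24.6 170. ]
toptip [-35.4 -13.2 170. ]
[ 0.96659875 -0.25629448  0.        ] [0.25629448 0.96659875 0.        ] [ 519.04051676 -150.66719703    0.        ]
```

Emit:
{"method": "send_rows", "body": {
  "translation": [
    [0.02, 0.03, -0.02],
    [0.05, 0.06, -0.02],
    [0.08, 0.1, -0.02],
    [0.12, 0.14, -0.02],
    [0.15, 0.17, -0.02],
    [0.18, 0.21, -0.02],
    [0.21, 0.245, -0.02],
    [0.24, 0.28, -0.02],
    [0.28, 0.32, -0.02],
    [0.31, 0.355, -0.02],
    [0.34, 0.39, -0.02],
    [0.37, 0.43, -0.02]
  ],
  "yaw": [1, 1, 1, 1, 1, 1, 1, 1, 1, 1, 1, 1],
  "fingers": [255, 255, 255, 255, 255, 255, 255, 255, 255, 255, 255, 255]
}}

```text
clock: 1.3
position: [406.1, 98.4, 251.2]
ee_rot: [0.992, -0.129, 0.0, 0.001]
contact_force: [1.5, 0.4, 0.5]
gripper_width: 0.3
```

```bash
cat >> h.py <<'E'
from scipy.spatial.transform import Rotation as Ro
X=np.array([.9666,-.2563,0]);Y=np.array([.2563,.9666,0]);O=np.array([519.,-150.7,0])
def to(lx,ly,z):
    s=read_state();R=Ro.from_quat(s["ee_rot"]).as_matrix()
    p=s["position"];l=[(p-O)@X,(p-O)@Y,p[2]]
    print("t",s["clock"],"pos",p.round(1),"loc",np.round(l,1),"F",s["contact_force"].round(1),"w",round(s["gripper_width"],1))
    print("toolx deg",np.degrees(np.arctan2(R[1,0],R[0,0])),"move",(R.T@(O+lx*X+ly*Y+np.array([0,0,z])-p)).round(1))
E
python3 -c "
from h import *
to(20,0,240)"
```

```text
t 1.3 pos [406.1  98.4 251.2] loc [-173.   211.8  251.2] F [1.5 0.4 0.5] w 0.3
toolx deg -14.83240128922491 move [192.9 211.9  11.6]
```

Emit:
{"method": "send_rows", "body": {
  "translation": [
    [0.032, 0.035, 0],
    [0.064, 0.07, 0],
    [0.097, 0.105, 0],
    [0.129, 0.14, 0],
    [0.161, 0.176, 0],
    [0.193, 0.212, 0],
    [0.193, 0.212, 0],
    [0.193, 0.212, 0.01]
  ],
  "yaw": [0, 0, 0, 0, 0, 0, 0, 0],
  "fingers": [255, 255, 255, 255, 255, 255, 255, 255]
}}

```text
clock: 2.1
position: [538.9, -157.1, 241.4]
ee_rot: [0.991, -0.13, 0.001, 0.001]
contact_force: [0.0, -0.1, 0.9]
gripper_width: 0.1
```

```bash
python3 -c "
from h import *
to(20,0,151)
cv2.imwrite('pics/w2.png',get_image('wrist'));cv2.imwrite('pics/s2.png',get_image('scene'))"
```

```text
t 2.1 pos [ 538.9 -157.1  241.4] loc [ 20.8  -1.1 241.4] F [ 0.  -0.1  0.9] w 0.1
toolx deg -14.97365220376585 move [-1.  -1.2 90.4]
```

View pics/w2.png

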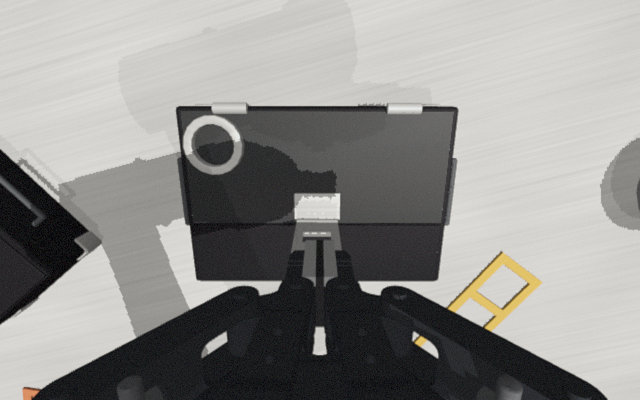

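View pics/s2.png

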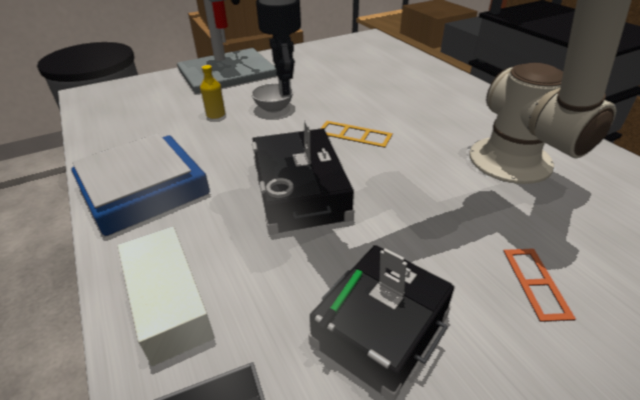

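Emit:
{"method": "send_rows", "body": {
  "translation": [
    [0, -0.001, 0.03],
    [0, -0.001, 0.06],
    [0, -0.001, 0.09],
    [0, -0.001, 0.09]
  ],
  "yaw": [0, 0, 0, 0],
  "fingers": [255, 255, 255, 255]
}}

```text
clock: 2.6
position: [533.1, -152.4, 145.7]
ee_rot: [0.992, -0.128, -0.007, 0.0]
contact_force: [-0.4, 0.3, -0.1]
gripper_width: 0.2
```

```bash
python3 -c "
from h import *
to(20,0,151)
a=get_image('scene')[70:220,220:370];cv2.imwrite('pics/s3.png',cv2.resize(a,None,fx=4,fy=4))"
```

```text
t 2.6 pos [ 533.1 -152.4  145.7] loc [ 14.1   1.9 145.7] F [-0.4  0.3 -0.1] w 0.2
toolx deg -14.746469333878581 move [ 5.9  2.  -5.4]
```

View pics/s3.png

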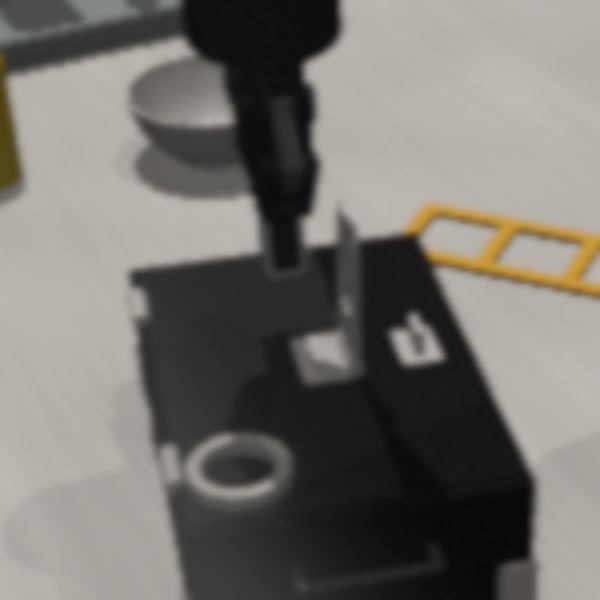

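Emit:
{"method": "send_rows", "body": {
  "translation": [
    [-0.008, 0.001, -0.002],
    [-0.016, 0.002, -0.005],
    [-0.025, 0.002, -0.005],
    [-0.034, 0.002, -0.004],
    [-0.044, 0.002, -0.004],
    [-0.053, 0.002, -0.001],
    [-0.062, 0.002, 0.003],
    [-0.068, 0.002, 0.007],
    [-0.074, 0.002, 0.011],
    [-0.079, 0.002, 0.015],
    [-0.079, 0.002, 0.015],
    [-0.079, 0.002, 0.015]
  ],
  "yaw": [0, 0, 0, 0, 0, 0, 0, 0, 0, 0, 0, 0],
  "fingers": [255, 255, 255, 255, 255, 255, 255, 255, 255, 255, 255, 255]
}}

```text
clock: 3.85
position: [457.8, -134.9, 133.7]
ee_rot: [0.992, -0.128, -0.005, 0.001]
contact_force: [0.1, 0.0, 0.4]
gripper_width: 0.0
```

```bash
python3 -c "
from h import *
to(-77,0,112)
a=get_image('scene')[70:220,220:370];cv2.imwrite('pics/s4.png',cv2.resize(a,None,fx=4,fy=4))"
```

```text
t 3.85 pos [ 457.8 -134.9  133.7] loc [-63.2  -0.4 133.7] F [0.1 0.  0.4] w 0.0
toolx deg -14.695634144890999 move [-13.6  -0.5  21.9]
```

View pics/s4.png

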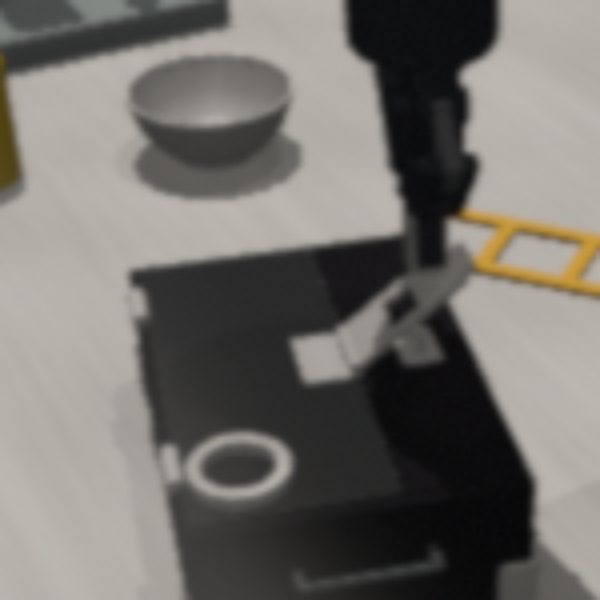

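Emit:
{"method": "send_rows", "body": {
  "translation": [
    [-0.004, 0, 0.005],
    [-0.008, 0, 0.011],
    [-0.011, 0, 0.017],
    [-0.014, 0, 0.022],
    [-0.017, 0, 0.028],
    [-0.019, 0, 0.033],
    [-0.02, 0, 0.037],
    [-0.021, 0, 0.04],
    [-0.021, 0, 0.042],
    [-0.021, 0, 0.042]
  ],
  "yaw": [0, 0, 0, 0, 0, 0, 0, 0, 0, 0],
  "fingers": [255, 255, 255, 255, 255, 255, 255, 255, 255, 255]
}}

```text
clock: 4.9
position: [437.1, -129.6, 91.8]
ee_rot: [0.992, -0.128, -0.005, 0.001]
contact_force: [-0.3, -0.4, -0.7]
gripper_width: -0.0
```

```bash
python3 -c "
from h import *
to(-84,0,90)
a=get_image('scene')[70:220,220:370];cv2.imwrite('pics/s5.png',cv2.resize(a,None,fx=4,fy=4))"
```

```text
t 4.9 pos [ 437.1 -129.6   91.8] loc [-84.6  -0.6  91.8] F [-0.3 -0.4 -0.7] w -0.0
toolx deg -14.706824212541084 move [ 0.6 -0.6  1.7]
```

View pics/s5.png

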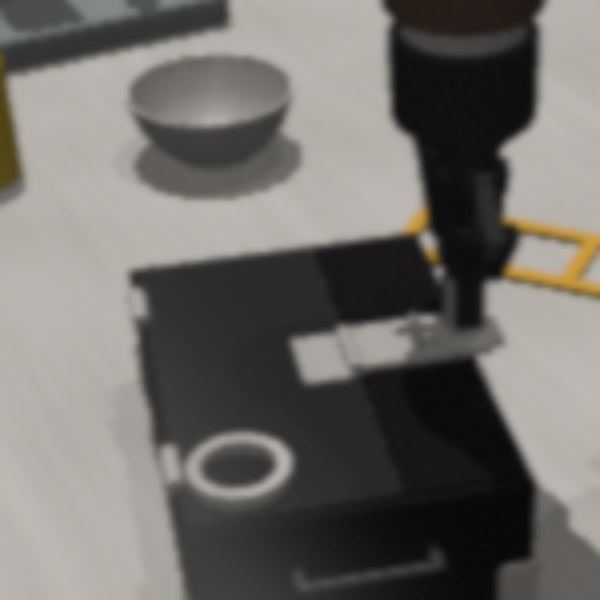

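Almost flat, and the catch is through the slot. I'll press a couple of millimetres more, watch the force, then lift off.

Emit:
{"method": "send_rows", "body": {
  "translation": [
    [0, 0, 0.001],
    [0, 0, 0.002],
    [0, 0, 0.003],
    [0, 0, 0.003]
  ],
  "yaw": [0, 0, 0, 0],
  "fingers": [255, 255, 255, 255]
}}

```text
clock: 5.35
position: [437.5, -129.7, 90.7]
ee_rot: [0.992, -0.128, -0.005, 0.001]
contact_force: [-4.2, 2.1, 14.1]
gripper_width: 0.1
```

The 14 N reaction shows the hasp is on its stop. Lifting straight up.

Emit:
{"method": "send_rows", "body": {
  "translation": [
    [0, 0, -0.01],
    [0, 0, -0.03],
    [0, 0, -0.06],
    [0, 0, -0.09],
    [0, 0, -0.12],
    [0, 0, -0.14],
    [0, 0, -0.14],
    [0, 0, -0.14]
  ],
  "yaw": [0, 0, 0, 0, 0, 0, 0, 0],
  "fingers": [255, 255, 255, 255, 255, 255, 255, 255]
}}

```text
clock: 6.15
position: [438.5, -129.4, 230.5]
ee_rot: [0.992, -0.128, -0.004, 0.001]
contact_force: [0.0, -0.8, -0.1]
gripper_width: -0.0
```

```bash
python3 -c "
from h import *
to(-84,0,90)
a=get_image('scene')[100:400,220:480];cv2.imwrite('pics/s6.png',cv2.resize(a,None,fx=2,fy=2))
cv2.imwrite('pics/t6.png',get_image('top'));cv2.imwrite('pics/w6.png',get_image('wrist'))"
```

```text
t 6.15 pos [ 438.5 -129.4  230.5] loc [-83.3  -0.  230.5] F [ 0.  -0.8 -0.1] w -0.0
toolx deg -14.670905682660406 move [  0.5  -0.4 140.5]
```

View pics/s6.png

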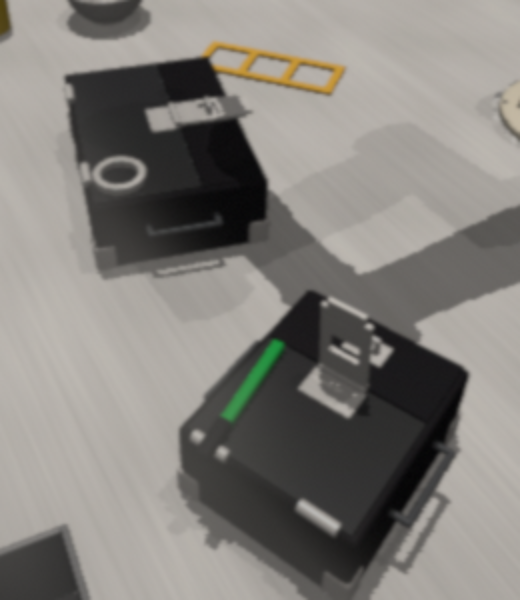

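View pics/w6.png

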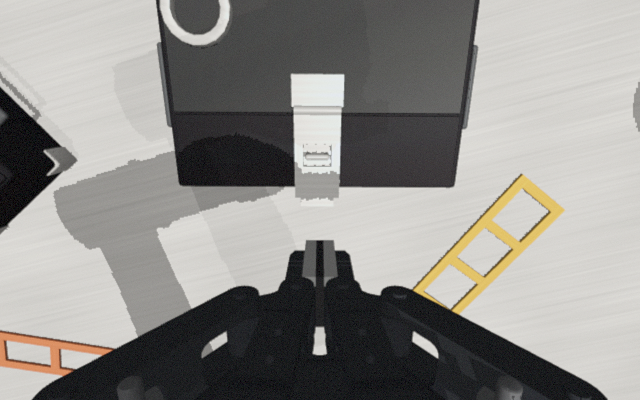

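The wrist view shows the hasp lying flat, with the catch through its slot at about (317,155). In the scene view the short case's hasp still stands as it did, and the gripper is clear of everything.

```bash
python3 -c "
from bench import *
print(job_done())"
```

```text
the job is handed in; nothing more can be done
None
```

The long case's hasp is down on its stop with the catch through its slot, and I handed the job in at about 6.3 s of the 29 s allowed.

- **What I did:** I found the case from its lid corners in the top view. With the fingers shut, I pushed the hasp over from behind and pressed it down near its tip. Then I lifted the gripper straight up, clear of the case.
- **Last checks:** The final press met about 14 N up at a tool height of 90.7 mm, against an expected 91 mm for the plate's upper face when flat. After lifting, the pictures show the hasp flat with the catch through the slot. The contact force was under 1 N, so the robot was touching nothing.
- **Short case:** Its hasp was never touched and looks the same in the pictures, but I did not measure how far its tip moved.
- **Disagreements:** The lid corners came out as about 252 x 175 mm against the stated 260 x 180 mm. The catch position still agreed within about 2 mm. One fast descent overshot by about 6 mm without touching anything, and I made the later moves slower.

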